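# Clamp a tin with the hex key

### The arm

A 6-joint arm with a two-finger parallel gripper is mounted at the origin on the work surface. World frame = base frame: x ahead of the robot, y to its left, z up, the work surface at z = 0. Lengths are in mm, angles in rad, forces in N, time in s.
With the tool pointing down it reaches from about 350 to 975 mm from the base axis. Payload 17.4 kg.
Tool frame: the origin (TCP) lies between the finger pads; the fingertips stand 11 mm ahead of it and the grasp point (between the pads) lies 8 mm behind it; z points along the fingers, x is the direction in which the jaws open and shut, and the axes are right-handed (so a half turn about z gives the same grasp; the last joint's range is limited). The gripper opens to 85 mm and grips with 20 to 120 N. Pads are 22 mm wide; open, the fingers measure 114 mm over their backs; the gripper's body (76 mm by 85 mm) begins 54 mm behind the grasp point. The pads swing forward as they close: fully open they stand 13 mm farther back than shut.
Start: joints at [1.264, 0.116, 1.442, -0, 1.584, -0.038], TCP at [179.271, 650.765, 242.303] pointing down, gripper open.
Joint ranges: [-2.83, 2.83], [-0.83, 2.19], [0.07, 2.5], [-1.14, 4.28], [0.01, 3], [-2.97, 2.97]. Speed limits (rad/s): [1.89, 1.89, 2.22, 3.14, 3.14, 3.14].

### API

Orientations are given as a unit quaternion [w, x, y, z].
In Python, from plant import * gives the robot as it stands. Calls block until the motion is done:
- move_to(position, orientation): joint-space move of the TCP to a pose.
- move_linear(position, orientation=None, max_speed=150): straight line of the TCP; orientation=None keeps the orientation; max_speed is the mean speed in mm/s.
- move_joints(angles): joint-space move.
- command_gripper(opening, grasp_force=None): opening from 0.0 (shut) to 1.0 (fully open); grasp_force is the grip in N (None keeps the last); returns when the fingers have stopped.
- hold(seconds).
- solve_ik(position, orientation): joint angles nearest the present ones, or None.
- capture(name): name is "side" or "top"; returns the picture (480x640x3 uint8, blue, green, red); there is no depth.
- calibration(name): a dict with "camera_matrix" (3x3 intrinsics, pixels), "distortion" ([k1, k2, p1, p2, k3] as OpenCV has them; the pictures are not rectified), "rvec" (rotation vector, rad) and "tvec" (3), from world to camera coordinates, as OpenCV has them. Camera axes: x right, y down, z forward; pixel columns grow to the right and rows downward; lengths in mm; the calibration is good to about 2 mm. A picture is of the moment at which its call begins. calibration takes no time and is no camera call.
A pose or a line that the arm cannot do raises IKError and nothing moves.
- finish_job(): hands the job in, once; it reports no verdict.
Readings, each from a call of its own:
- get_time_s(): time.
- get_joints(): joint angles.
- get_dq(): joint speeds.
- get_joint_efforts(): joint torques, N m.
- get_tool_pos(): TCP position.
- get_tcp_rot(): TCP orientation.
- get_wrist_force(): force on the tool from outside, world axes, zero at the start.
- get_moment(): the same for the moment, N m.
- get_width(): opening from 0.0 (shut) to 1.0 (fully open).
Only numpy, scipy, OpenCV 4.12 (cv2) and the standard library are available. Lean on these libraries where they do the work, as an engineer would, in place of code of your own. Each camera call takes 0.05 s, during which the arm holds its last target. There are 200 camera calls.

### The job

Take the hex key (the tool with the square grip) out of the wooden tool block, feel its tip down into the recessed hex socket of the sloping clamp screw, and turn the screw clockwise with it, letting go and regripping it after each quarter turn, until the screw comes up against its stop and the jaw has closed on the tin. Turn it only with the key. Leave the key standing in the socket, the tin upright in the clamp, and the other tool and the other tins standing where they are.

Things in the scene. Friction and masses are not known exactly. Their poses are not given: they have to be found in the camera images.
- key_grip (a point): Centre of the hex key's black square grip, 28 x 28 mm and 45 mm long (22.5 mm above and below this point). The loose rigid key (0.28 kg) starts upright, tip down, in one of the block's two holes, this point about 122 mm above the table. z points from tip to grip; x and y are normal to the grip's faces. Its tip end is 106.5 mm below this point.
- key_tip (a point): Centre of the key's tip end, on its axis; same axes as key_grip. Below the grip the key is a straight steel hexagonal bar, 19 mm across flats, 84 mm long; one pair of hex flats faces along x, the others at every 60 degrees. The lowest 5 mm taper to 11 mm diameter.
- block: Wooden tool block 75 (x) x 180 (y) x 60 mm high, fixed; origin under its centre, z up. Two round holes 24 mm wide and 45 mm deep at 50 mm either side of its centre along its y: one holds the hex key, the other the round drift, either way round.
- drift: The other tool in the block: plain round steel bar 21.6 mm thick with a round black grip 32 mm in diameter, 125 mm long in all; loose, origin at its lower end. Not needed.
- socket (a point): Centre of the clamp screw's hex socket, at the top of its straight part, about 88 mm above the table. z is the screw axis pointing out; it leans 30 degrees from vertical towards the clamp's -x. x is normal to a pair of socket flats (one every 60 degrees) and turns with the screw. 20 mm across flats, 22 mm deep to the floor: a seated key's grip centre is 84.5 mm above this point along z.
- screw (a joint): Angle of the clamp screw, rad: 0 fully slack, grows as it turns clockwise seen from outside (looking down into the socket), stop at 4.6. Starts between 0 and 0.7. About 0.12 N m of friction to overcome, no spring; it stays where it is left. Drives the jaw 2.6 mm per rad.
- clamp: Steel tin clamp, fixed: base 220 (x) x 110 (y) x 15 mm, origin under its centre, z up. Sloping screw barrel at its -x end: 54 mm outside, 41 mm inside diameter, rim 8 mm above the point socket; inside it a 45-degree hex funnel, 28 mm across flats at its top, 4 mm deep, leads to the socket. V rest, 70 mm high, at the +x end; jaw and tin between.
- tin: Open tin, 75 mm diameter and 80 mm high with cardboard strips inside, standing loose on the clamp's base plate between jaw and V rest; origin at the centre of its underside. Its clamped place is 52 mm from the clamp's origin along the clamp's x; it starts 0 to 4 mm short of that.
- jaw_face (a point): Centre of the jaw's pressing face: a steel jaw 60 mm wide, 40 mm high, moved along the clamp's +x by the screw, 11.8 mm off the clamped tin at screw angle 0, touching it near the stop.
- tin_b: Bystander tin, 75 mm diameter, 80 mm high, loose, origin under its centre.
- tin_c: Bystander tin with a paper band, 73 mm diameter, 75 mm high, loose, origin under its centre.
- tin_d: Bystander wide yellow-metal tin, 100 mm diameter, 60 mm high, loose, origin under its centre.
Mind the look-alikes: they are no part of the job. There is more than one size of the clamp; the one meant has the size given above.

How it is judged:
By the outcome, as a careful person would: the job done as asked, in the order asked, and still so for the second after the job is handed in, with the robot touching nothing.
It also fails if it takes over 67 s, if anything falls off the work surface, if the arm or the gripper's body presses on something with over 40 N, if the wrist force passes 120 N, or if a joint passes its speed limit or range.

## Working session

There is one attempt and no reset: what is moved stays moved. The work goes in short steps, each a Python script; the robot and the scene stay as the last script left them, time stands still between calls to the robot, and variables do not carry over. Pictures are saved under pics/ and viewed, about 8 in all and at most 12, crops included, and the job is handed in when it is done.

```bash
mkdir -p pics; ls; python3 - <<'E'
from plant import *
import cv2
for n in("side","top"):
    im=capture(n); cv2.imwrite(f"pics/{n}0.png",im)
    c=calibration(n); R=cv2.Rodrigues(c["rvec"])[0]
    print(n,c["camera_matrix"],c["distortion"],"campos",-R.T@c["tvec"],"fwd",R[2])
print(get_time_s(),get_tcp_rot())
E
```

```text
pics
side [[605.21981507   0.         319.98467257]
 [  0.         605.21981507 237.598324  ]
 [  0.           0.           1.        ]] [-0.19204393  0.          0.          0.          0.        ] campos [ 267.3570007   898.96511095 1103.06981124] fwd [ 0.20641657 -0.65891052 -0.72334579]
top [[532.03030373   0.         321.87078083]
 [  0.         532.03030373 240.14335641]
 [  0.           0.           1.        ]] [0.05432943 0.         0.         0.         0.        ] campos [ 281.0194049    -4.10263847 1229.56278357] fwd [ 2.28132377e-01  8.96329681e-05 -9.73630120e-01]
0.1 [ 3.00170458e-04  7.95492341e-01  6.05963408e-01 -4.40435510e-04]
```

View pics/side0.png

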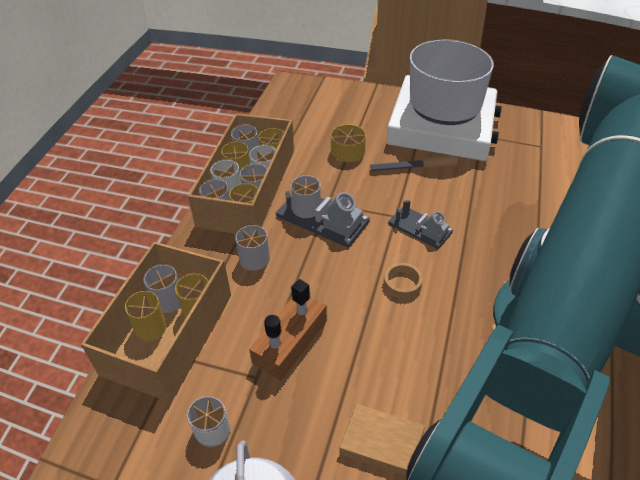

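View pics/top0.png

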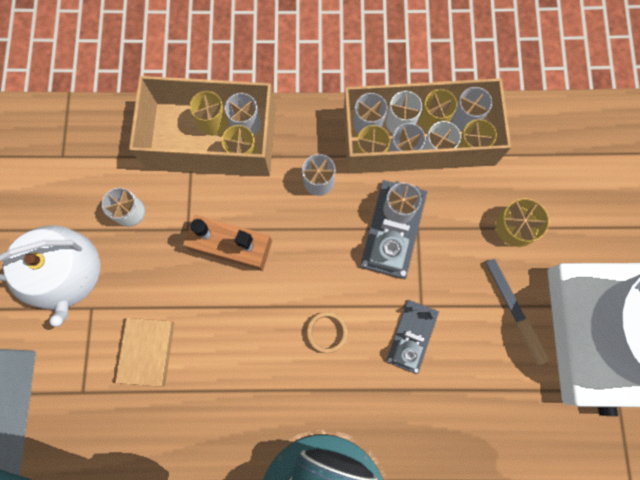

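The views show two tools in the block: a square grip at top (244,240) / side (301,292), and a round one (the drift) at top (200,228) / side (272,327). There are two clamps: a large one holding a tin at top (393,235) / side (322,212), and a small look-alike at top (412,338) / side (420,225). I choose the square grip and the large clamp, and check both in one close composite.

```bash
cat > h.py <<'E'
import numpy as np, cv2
from scipy.spatial.transform import Rotation as Rot
from plant import *
def ray(n,uv):
    c=calibration(n); R=cv2.Rodrigues(np.array(c["rvec"]))[0]
    p=cv2.undistortPoints(np.array([[uv]],float),np.array(c["camera_matrix"]),np.array(c["distortion"]))[0,0]
    return -R.T@np.array(c["tvec"]).ravel(), R.T@np.array([p[0],p[1],1.])
def onz(n,uv,z):
    o,d=ray(n,uv); return o+d*(z-o[2])/d[2]
def tri(uva,uvb,na="side",nb="top"):
    o1,d1=ray(na,uva);o2,d2=ray(nb,uvb)
    s=np.linalg.lstsq(np.c_[d1,-d2],o2-o1,rcond=None)[0]
    a,b=o1+d1*s[0],o2+d2*s[1]; return (a+b)/2,np.linalg.norm(a-b)
def proj(n,P):
    c=calibration(n)
    return cv2.projectPoints(np.atleast_2d(np.array(P,float)),np.array(c["rvec"]),np.array(c["tvec"]),np.array(c["camera_matrix"]),np.array(c["distortion"]))[0][:,0]
def q(Rm):  # rotation matrix -> wxyz
    x=Rot.from_matrix(Rm).as_quat(); return [x[3],x[0],x[1],x[2]]
def rotm(w): return Rot.from_quat([w[1],w[2],w[3],w[0]]).as_matrix()
E
python3 - <<'E'
from h import *
s=cv2.imread("pics/side0.png");t=cv2.imread("pics/top0.png")
def crop(im,x,y,w,h,W,H): return cv2.resize(im[y:y+h,x:x+w],(W,H),interpolation=cv2.INTER_CUBIC)
a=crop(t,355,175,80,110,400,550); b=crop(s,270,165,110,90,400,327); c=crop(s,275,275,50,28,400,223)
cv2.imwrite("pics/c1.png",np.hstack([a,np.vstack([b,c])]))
print("key",tri((301,292),(244,240)),"drift",tri((272,327),(200,228)))
# block top & clamp corner by masks
for n,im in(("top",t),("side",s)):
    dark=((im.max(2)<45)).astype(np.uint8)
    k,l,st,ce=cv2.connectedComponentsWithStats(dark)
    for i in range(1,k):
        if 25<st[i,4]<700 : print(n,st[i],ce[i].round(1))
E
```

```text
key (array([542.38155205, 162.78276449, 119.07981067]), np.float64(0.03635811506889332)) drift (array([571.91030864, 259.33622758, 113.33983869]), np.float64(2.1079505186921175))
top [191 220  16  16 119] [198.9 227.9]
top [235 232  17  17 116] [243.7 240.5]
top [598 408  12   7  72] [603.8 410.9]
top [306 449  29   9  88] [317.4 452.6]
top [340 456  13   6  27] [344.9 458.4]
side [579  75  20  57 341] [587. 100.]
side [495 107   6  10  46] [497.3 111.8]
side [491 132   7  11  55] [494.3 137.6]
side [510 244  16  39 115] [516.1 263. ]
side [292 281  17  25 273] [299.8 293.4]
side [265 315  16  23 242] [271.7 327.2]
side [406 445  14  35 125] [412.2 461.7]
```

View pics/c1.png

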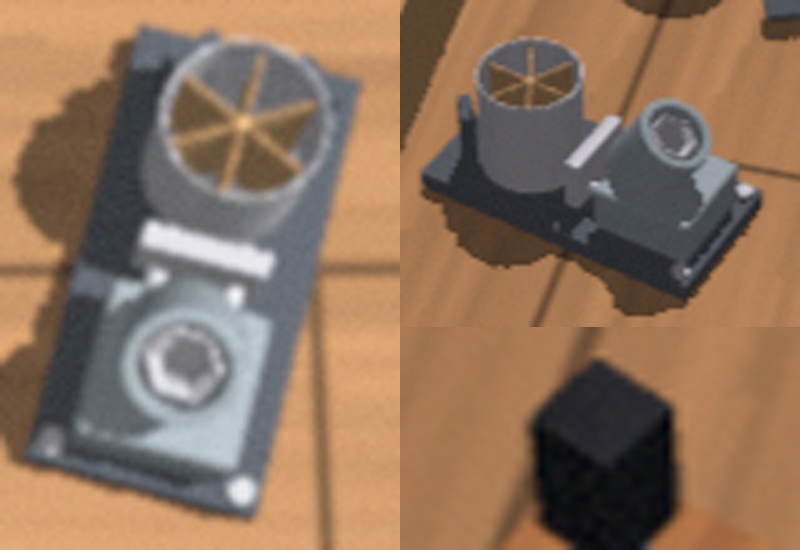

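The crop confirms both choices: the square grip in the block and the large clamp holding the tin, with a clear hex in the rim at top ≈(391.5,247.8) and side ≈(345.3,201.6). Next I compute the poses.

```bash
python3 - <<'E'
from h import *
np.set_printoptions(precision=1,suppress=True)
s=cv2.imread("pics/side0.png");t=cv2.imread("pics/top0.png")
# key
V=np.array([onz("side",p,144.5) for p in[(300,278.75),(309.4,285.6),(300.4,292.3),(291.25,285.4)]])
print("grip top centre",V.mean(0)); e=np.diff(np.vstack([V,V[:1]]),axis=0)[:,:2]; print("edges",np.linalg.norm(e,axis=1),"yaw",np.degrees(np.arctan2(e[:,1],e[:,0]))%90)
m=(t.max(2)<45).astype(np.uint8); c=[c for c in cv2.findContours(m,0,2)[0] if 235<=c[:,0,0].mean()<=252 and 232<c[:,0,1].mean()<249 and len(c)>15][0]
print("top mask rect",cv2.minAreaRect(c)); print("top centre @122..144",onz("top",(243.7,240.5),122),onz("top",(243.7,240.5),140))
# block orange-dark top: side mask
# clamp
C=np.array([onz("top",(355+x/5,175+y/5),15) for x,y in[(140,28),(362,80),(250,520),(25,460)]])
print("clamp corners\n",C,"\nsizes",np.linalg.norm(np.diff(np.vstack([C,C[:1]]),axis=0),axis=1),"centre",C.mean(0))
ax=(C[0]+C[1]-C[2]-C[3]); print("yaw",np.degrees(np.arctan2(ax[1],ax[0])))
for p in[(348.4,247.5),(369.8,218.6),(276,214.5)]: print("side corner",onz("side",p,15))
hs=[(270+(x-400)/3.636,165+y/3.636) for x,y in[(673,133)]][0]
print("socket mouth tri",tri(hs,(355+183/5,175+364/5)))
print("drift top",onz("side",(272,318.5),125), "tin",onz("top",(355+243/5,175+120/5),80))
K=cv2.resize(s[280:345,260:330],None,fx=5.5,fy=5.5,interpolation=cv2.INTER_CUBIC); L=cv2.resize(t[225:270,368:413],(400,400),interpolation=cv2.INTER_CUBIC)
o=np.zeros((400,800,3),np.uint8); o[:357,:385]=K; o[:,400:]=L; cv2.imwrite("pics/c2.png",o)
E
```

```text
grip top centre [541.9 166.  144.5]
edges [26.9 24.9 26.4 24.7] yaw [63.  60.  62.6 61.1]
top mask rect ((243.3087921142578, 239.98529052734375), (14.234380722045898, 13.3768892288208), 30.963756561279297)
top centre @122..144 [540.6 163.  122. ] [536.4 160.2 140. ]
clamp corners
 [[ 711.9 -151.6   15. ]
 [ 685.  -256.7   15. ]
 [ 472.8 -194.9   15. ]
 [ 501.3  -92.    15. ]] 
sizes [108.5 221.  106.7 218.9] centre [ 592.7 -173.8   15. ]
yaw -16.03623169617242
side corner [501.4 -78.4  15. ]
side corner [ 473.6 -190.4   15. ]
side corner [ 710.9 -141.5   15. ]
socket mouth tri (array([ 530.5, -156.5,   90.7]), np.float64(1.1856558072263512))
drift top [576.2 247.2 125. ] tin [ 644.8 -188.8   80. ]Traceback (most recent call last):
  File "<stdin>", line 19, in <module>
ValueError: could not broadcast input array from shape (358,385,3) into shape (357,385,3)
```

```bash
python3 - <<'E'
from h import *
s=cv2.imread("pics/side0.png");t=cv2.imread("pics/top0.png")
K=cv2.resize(s[285:325,285:325],(400,400),interpolation=cv2.INTER_CUBIC); L=cv2.resize(t[228:268,371:411],(400,400),interpolation=cv2.INTER_CUBIC)
cv2.imwrite("pics/c2.png",np.hstack([K,L]))
E
```

```text
(no output)
```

View pics/c2.png

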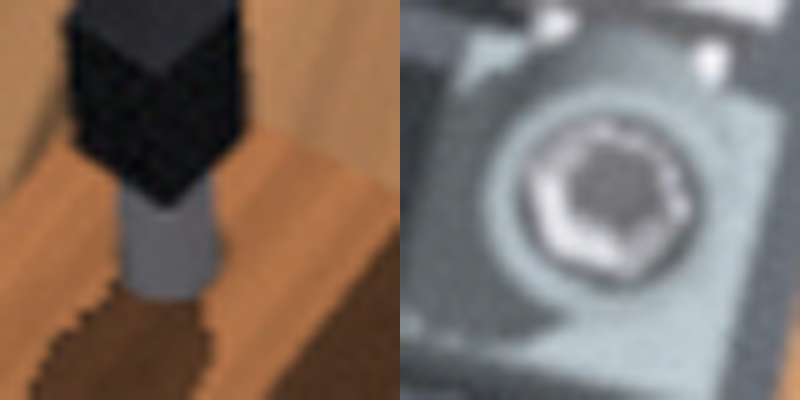

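The left panel doesn't show the bar facets clearly, so I'll look again once the key is lifted. The right panel shows the hex funnel, with vertices at about (630,280), (692,208), (672,140), (600,120), (528,175) and (545,248). Picking the key now.

```bash
cat >> h.py <<'E'
YC=np.radians(-16.0); CX=np.array([np.cos(YC),np.sin(YC),0])
AX=-.5*CX+np.array([0,0,np.sqrt(.75)]); CY=np.cross(AX,np.cross([0,0,1.],CX)); # CY: in-plane "x0", clamp x projected
EX=np.cross(np.cross([0,0,1.],CX),AX); EY=np.cross(AX,EX)  # EX=clamp x tilted, EY=clamp y, AX outward
SOCK=np.array([532.4,-157.1,87.5])
def down(yaw):
    x=np.array([np.cos(yaw),np.sin(yaw),0]); z=np.array([0,0,-1.]); return q(np.c_[x,np.cross(z,x),z])
def sockq(a): # tool along screw axis, jaw x at angle a (rad, ccw about AX from EX)
    x=np.cos(a)*EX+np.sin(a)*EY; z=-AX; return q(np.c_[x,np.cross(z,x),z])
E
python3 - <<'E'
from h import *
np.set_printoptions(precision=3,suppress=True)
P=SOCK+4*AX; uv=[(371+(x-400)/10,228+y/10) for x,y in[(630,280),(692,208),(672,140),(600,120),(528,175),(545,248)]]
W=[]
for p in uv:
    o,d=ray("top",p); W.append(o+d*((P-o)@AX)/(d@AX))
W=np.array(W); c=W.mean(0); r=W-c; a=np.degrees(np.arctan2(r@EY,r@EX))
print("funnel centre",c,"radii",np.linalg.norm(r,axis=1),"vertex ang mod60",a%60)
for d in(61,-29,151,-119):
    print(d,solve_ik([541.6,163.5,116],down(np.radians(d))))
for d in range(-180,180,30): print(d,solve_ik(SOCK+78*AX,sockq(np.radians(d))))
E
```

```text
funnel centre [ 530.401 -157.605   91.09 ] radii [19.806 17.722 18.234 17.284 18.574 18.819] vertex ang mod60 [27.723 36.665 29.615 23.639 31.535 25.937]
61 [ 0.248 -0.059  1.828 -0.     1.373 -0.817]
-29 [ 0.248 -0.059  1.828 -0.     1.373  0.754]
151 [ 0.248 -0.059  1.828 -0.     1.373 -2.387]
-119 [ 0.248 -0.059  1.828 -0.     1.373  2.325]
-180 None
-150 [-0.358 -0.536  2.196  0.048  0.96   2.522]
-120 [-0.358 -0.536  2.196  0.048  0.96   1.998]
-90 [-0.358 -0.536  2.196  0.048  0.96   1.475]
-60 [-0.358 -0.536  2.196  0.048  0.96   0.951]
-30 [-0.358 -0.536  2.196  0.048  0.96   0.427]
0 [-0.358 -0.536  2.196  0.048  0.96  -0.096]
30 [-0.358 -0.536  2.196  0.048  0.96  -0.62 ]
60 [-0.358 -0.536  2.196  0.048  0.96  -1.143]
90 [-0.358 -0.536  2.196  0.048  0.96  -1.667]
120 [-0.358 -0.536  2.196  0.048  0.96  -2.191]
150 [-0.358 -0.536  2.196  0.048  0.96  -2.714]
```

```bash
python3 - <<'E'
from h import *
np.set_printoptions(precision=2,suppress=True)
Q=down(np.radians(61))
move_to([541.6,163.5,215],Q); 
move_linear([541.6,163.5,116],Q,120); print(get_tool_pos(),get_wrist_force(),get_time_s())
f0=np.array(get_wrist_force())
command_gripper(0.1,60); print("width mm",get_width()*85,get_wrist_force(),get_moment())
move_linear([541.6,163.5,200],Q,100); print(get_tool_pos(),get_wrist_force(),get_width()*85)
# present to side camera: jaw x perpendicular to camera's horizontal line of sight
p=np.array([430,330,420.]); cam=np.array([267.4,899]); v=cam-p[:2]; yaw=np.arctan2(v[1],v[0])-np.pi/2
print("yaw",np.degrees(yaw),solve_ik(p,down(yaw)))
move_to(p,down(yaw)); im=capture("side"); cv2.imwrite("pics/s2.png",im)
g=proj("side",[p-[0,0,50]])[0]; print(g,get_time_s())
x,y=g.astype(int); c=cv2.resize(im[y-40:y+40,x-40:x+40],(600,600),interpolation=cv2.INTER_CUBIC); cv2.imwrite("pics/c3.png",c)
gr=cv2.cvtColor(im,6); print(gr[y-4:y+20:6,x-16:x+17])
E
```

```text
[541.97 163.62 116.88] [0.32 0.7  0.55] 3.25
width mm 26.77933720096031 [-0.22  2.48  3.13] [ 0.56  0.06 -0.01]
[541.35 163.41 199.09] [-0.09 -1.17 -3.47] 27.19998151460139
yaw 15.948055748630583 [ 0.61 -0.16  1.43 -0.    1.87  0.33]
[330.91 287.72] 6.0
[[161 157 155 151 147 145 144 145 149 129 101 102 103 105 107 106 106 105
  107 105 104 100 101 124 151 157 156 157 158 158 157 160 160]
 [156 156 152 146 143 144 149 151 151 129 103  99 103 104 105 105 105 106
  106 104 100  98  98 134 158 157 157 159 159 159 160 160 158]
 [152 146 141 143 149 152 150 152 149 130 101 100 102 104 106 105 104 104
  105 102 101 101 101 137 159 158 157 160 160 159 157 160 159]
 [133 134 135 137 143 147 147 149 148 127 100 103 101 102 105 105 106 105
  106 102 101  98 108 139 159 160 160 160 157 158 159 161 164]]
```

View pics/c3.png

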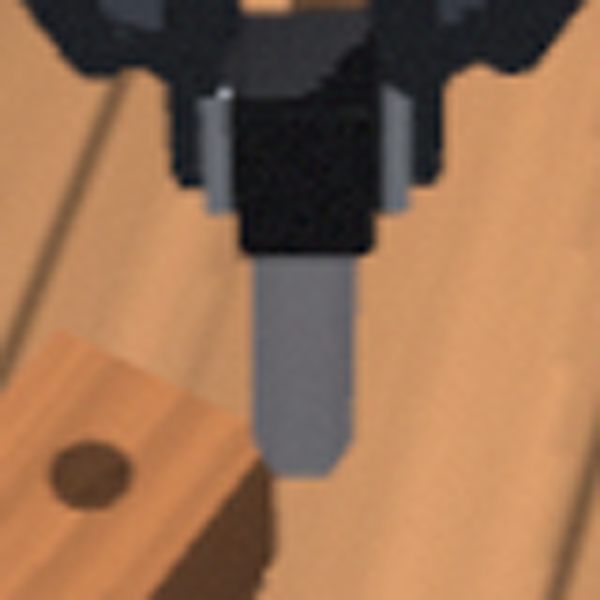

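The held key is upright and its bar shows three facets (1:2:1) and is about 21.5 mm wide across the jaw direction. A flat therefore faces tool y and corners lie along tool x, so the jaw angle should be ≡ 29° mod 60, and I use 89°. Next I go above the socket and check from the side camera.

```bash
python3 - <<'E'
from h import *
np.set_printoptions(precision=2,suppress=True)
Q=sockq(np.radians(89))
print(solve_ik(SOCK+160*AX,Q))
move_to(SOCK+160*AX,Q); move_linear(SOCK+113*AX,Q,100); hold(.2)
T=np.array(get_tool_pos()); R=rotm(get_tcp_rot()); print("TCP",T,"err",T-(SOCK+113*AX),"zdir",R[:,2],-AX,get_wrist_force(),get_moment(),get_time_s())
tip=T+R[:,2]*101.9; print("tip exp",tip,"px",proj("side",[tip,SOCK+8*AX,SOCK+4*AX,T]))
im=capture("side"); cv2.imwrite("pics/s3.png",im)
x,y=proj("side",[tip])[0].astype(int); c=cv2.resize(im[y-50:y+30,x-50:x+50],(800,640)[:2],interpolation=cv2.INTER_CUBIC)[:600]; cv2.imwrite("pics/c4.png",c); print("crop origin",x-50,y-50,"x8")
E
```

```text
[-0.37 -0.68  2.17  0.05  1.14 -1.65]
TCP [ 478.15 -141.55  186.2 ] err [ 0.07 -0.02  0.84] zdir [ 0.48 -0.14 -0.87] [ 0.48 -0.14 -0.87] [-0.32 -0.6  -2.32] [0.2  0.49 0.01] 8.65
tip exp [ 527.23 -155.63   98.01] px [[346.55 199.93]
 [346.05 200.81]
 [345.33 201.56]
 [366.09 179.69]]
crop origin 296 149 x8
```

View pics/c4.png

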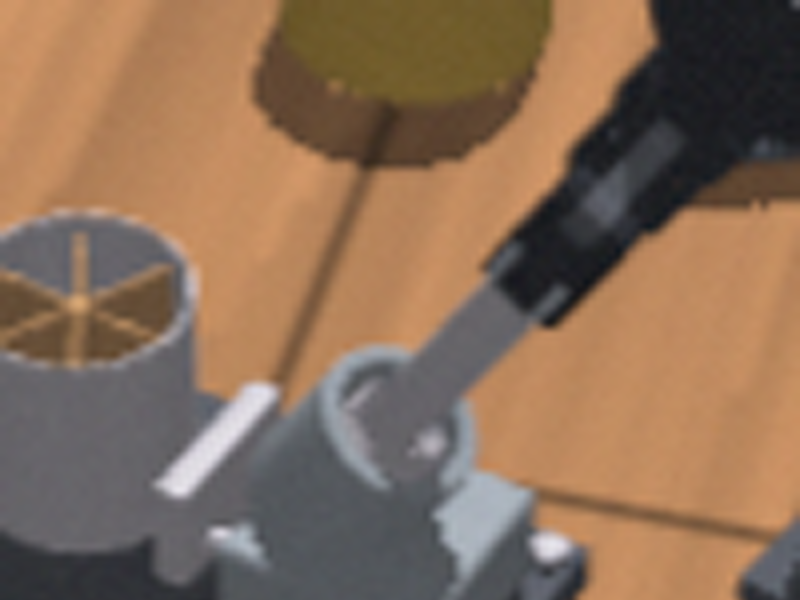

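The bar's end shows at crop (405,475), right of and below the expected (404,407), and its slope is about 10° steeper than expected. So the key has sagged about the jaw axis in the grip. I'll tighten to 120 N, back off and measure the tilt.

```bash
python3 - <<'E'
from h import *
np.set_printoptions(precision=2,suppress=True)
command_gripper(0.1,120)
move_linear(SOCK+165*AX,None,80); hold(.3)
T=np.array(get_tool_pos()); R=rotm(get_tcp_rot()); print("T",T,get_width()*85,get_wrist_force(),get_moment(),get_time_s())
im=capture("side"); cv2.imwrite("pics/s4.png",im)
G=T-R[:,2]*4.6
for d in(0,5,10,15,20,25):
    Rd=Rot.from_rotvec(R[:,0]*np.radians(d)).as_matrix(); k=Rd@R[:,2]
    print(d,k,proj("side",[G+k*22.5,G+k*106.5]).ravel())
x,y=proj("side",[T+R[:,2]*60])[0].astype(int); c=cv2.resize(im[y-35:y+40,x-50:x+50],(800,600),interpolation=cv2.INTER_CUBIC); cv2.imwrite("pics/c5.png",c); print("crop origin",x-50,y-35,"x8")
E
```

```text
T [ 453.11 -134.36  230.  ] 26.221051535039532 [ 0.51  0.08 -2.35] [ 0.13  0.44 -0.02] 10.0167
0 [ 0.48 -0.14 -0.87] [373.12 172.81 356.3  190.32]
5 [ 0.41 -0.11 -0.91] [373.77 173.38 359.23 192.91]
10 [ 0.33 -0.09 -0.94] [374.45 173.91 362.3  195.32]
15 [ 0.25 -0.07 -0.97] [375.16 174.4  365.49 197.53]
20 [ 0.17 -0.04 -0.98] [375.89 174.84 368.77 199.54]
25 [ 0.09 -0.02 -1.  ] [376.63 175.22 372.13 201.33]
crop origin 314 146 x8
```

View pics/c5.png

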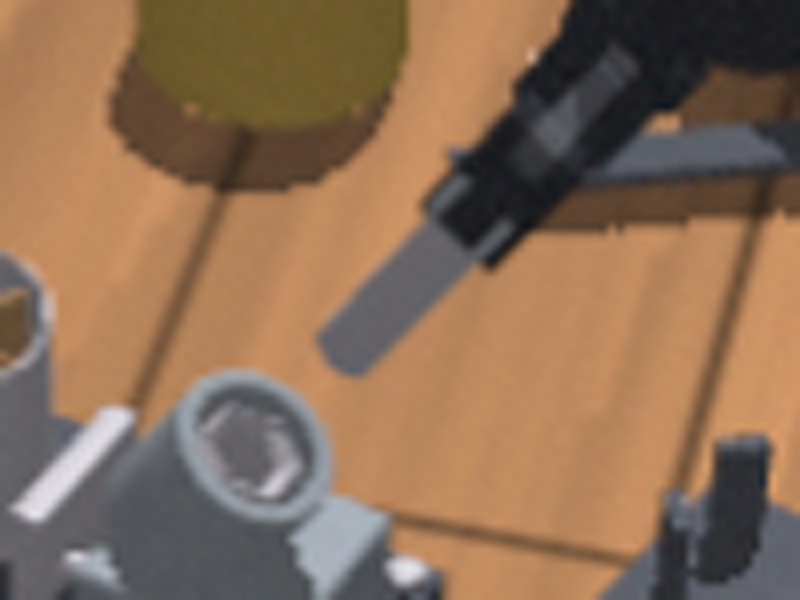

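The bar runs at 45.5° in the crop against 46° expected, so the key is straight after all. The earlier "sag" was the dark funnel blending with the bar. The tip at crop (340,362) is within about 2 mm of expected, and the funnel at (250,448) is as measured. Now I feel the tip in.

```bash
cat >> h.py <<'E'
def local(v): v=np.array(v); return np.array([v@EX,v@EY,v@AX])
B=np.c_[EX,EY,AX]
def feel(off,h0,h1,a,f0,step=2.,fmax=15,gain=.06):
    """descend along AX from h0 to h1, shifting sideways with the side force; stop on axial force"""
    Q=sockq(a); h=h0; off=np.array(off,float)
    while h>h1:
        h-=step; move_linear(SOCK+B@np.r_[off,h],Q,40)
        f=local(np.array(get_wrist_force())-f0); p=local(np.array(get_tool_pos())-SOCK); print("h %.1f pos"%h,p.round(1),"f",f.round(1))
        if f[2]>fmax: break
        off+=np.clip(gain*f[:2],-.6,.6)
    return off,h
E
python3 - <<'E'
from h import *
a=np.radians(89); Q=sockq(a)
move_linear(SOCK+B@np.r_[1,0,112],Q,120); hold(.2)
f0=np.array(get_wrist_force()); np.save("f0.npy",f0)
off,h=feel([1,0],112,80,a,f0); print(off,h,get_width()*85,get_moment(),get_time_s()); np.save("off.npy",off)
E
```

```text
h 110.0 pos [  1.   0. 110.] f [-0.1  0.6 -0. ]
h 108.0 pos [9.000e-01 1.000e-01 1.078e+02] f [0.1 1.4 0.8]
h 106.0 pos [9.000e-01 1.000e-01 1.058e+02] f [-0.2  0.6  1. ]
h 104.0 pos [  0.9   0.2 103.9] f [-0.2  1.1  0.6]
h 102.0 pos [  0.9   0.2 101.9] f [0.2 0.8 0.6]
h 100.0 pos [ 1.   0.3 99.9] f [0.2 1.2 0.9]
h 98.0 pos [ 1.4  0.5 98.8] f [-5.   2.5 16.9]
[1.00788007 0.35084834] 98.0 26.55785390495128 [0.87380283 1.57354996 0.17427911] 12.6083
```

Contact comes about 3 mm into the socket, with a side push toward -EX and +EY. I follow it sideways and also watch the torque about the axis.

```bash
python3 - <<'E'
from h import *
f0=np.load("f0.npy"); off=np.load("off.npy"); a=np.radians(89); h=98.; 
for i in range(26):
    move_linear(SOCK+B@np.r_[off,h],sockq(a),40)
    f=local(np.array(get_wrist_force())-f0); p=local(np.array(get_tool_pos())-SOCK); m=local(get_moment())
    print("h %.1f"%h,"off",off.round(1),"pos",p.round(1),"f",f.round(1),"m",m.round(2))
    if p[2]<79.5: break
    off+=np.clip(.12*f[:2],-.6,.6)
    h+= -1.5 if f[2]<10 else (-.7 if f[2]<20 else (0 if f[2]<30 else 1))
print(get_time_s(),get_width()*85); np.save("off.npy",np.r_[off,h])
E
```

```text
h 98.0 off [1.  0.4] pos [ 1.4  0.5 98.8] f [-4.8  2.  16.2] m [ 0.43  1.73 -0.03]
h 97.3 off [0.4 0.6] pos [ 1.3  0.6 98.6] f [-5.5  1.1 22.3] m [0.32 1.85 0.02]
h 97.3 off [-0.2  0.7] pos [ 0.9  0.7 98.5] f [-3.3  1.6 19.1] m [ 0.13  1.35 -0.03]
h 96.6 off [-0.6  0.9] pos [ 0.8  0.9 98.2] f [-5.3  2.1 24.8] m [0.18 1.55 0.04]
h 96.6 off [-1.2  1.2] pos [ 0.1  1.2 97.9] f [-2.8  2.1 18.3] m [ 0.31  0.95 -0.05]
h 95.9 off [-1.5  1.4] pos [-0.   1.4 97.5] f [-3.3  2.8 20.7] m [0.25 1.1  0.01]
h 95.9 off [-1.9  1.8] pos [-1.9  1.7 95.8] f [0.8 1.1 1. ] m [0.08 0.23 0.04]
h 94.4 off [-1.8  1.9] pos [-1.9  1.9 94.1] f [ 1.2  1.5 -0.6] m [-0.02  0.16  0.04]
h 92.9 off [-1.7  2.1] pos [-1.8  2.1 92.7] f [ 1.7 -0.4  0.3] m [ 0.05  0.31 -0.02]
h 91.4 off [-1.4  2. ] pos [-1.6  2.  91.2] f [ 0.   1.5 -0. ] m [-0.01  0.55 -0.02]
h 89.9 off [-1.4  2.2] pos [-1.5  2.2 89.8] f [0.1 0.5 0.2] m [ 0.02  0.47 -0.  ]
h 88.4 off [-1.4  2.3] pos [-1.5  2.3 88.3] f [1.1 0.6 0.8] m [-0.    0.56 -0.03]
h 86.9 off [-1.3  2.3] pos [-1.4  2.3 86.8] f [-0.3  1.4  0.4] m [ 0.    0.46 -0.  ]
h 85.4 off [-1.3  2.
[... 405 characters left out ...]
9.4 off [-1.8  2.5] pos [-0.6  2.5 80.8] f [-4.1  0.7 24.7] m [0.03 1.71 0.05]
h 79.4 off [-2.3  2.5] pos [-0.9  2.5 80.8] f [-3.  -0.2 23.1] m [-0.11  1.27 -0.05]
h 79.4 off [-2.6  2.5] pos [-1.1  2.6 80.8] f [-2.   1.4 21.4] m [-0.06  1.   -0.03]
h 79.4 off [-2.9  2.7] pos [-1.3  2.6 80.9] f [-0.7 -0.6 20.2] m [-0.21  0.73 -0.04]
h 79.4 off [-3.   2.6] pos [-1.3  2.6 80.9] f [-0.7 -0.2 21.3] m [-0.11  0.75 -0.  ]
h 79.4 off [-3.   2.6] pos [-1.4  2.6 80.9] f [ 0.1  0.1 20.2] m [-0.04  0.67 -0.01]
h 79.4 off [-3.   2.6] pos [-1.3  2.6 80.9] f [-0.6  0.3 20.2] m [-0.1   0.66  0.01]
h 79.4 off [-3.1  2.6] pos [-1.4  2.6 80.8] f [ 0.7  1.  20.3] m [-0.12  0.65  0.02]
19.1083 26.368653279560455
```

The key is seated: floor contact at h≈80.9 with no side force. I turn the first quarter, watching forces.

```bash
cat >> h.py <<'E'
def turn(off,h,a0,a1,f0,steps=3,mstop=None,fmax=30):
    off=np.array(off,float)
    for a in np.linspace(a0,a1,steps+1)[1:]:
        move_linear(SOCK+B@np.r_[off,h],sockq(a),60) if False else move_to(SOCK+B@np.r_[off,h],sockq(a))
        f=local(np.array(get_wrist_force())-f0); p=local(np.array(get_tool_pos())-SOCK); m=local(get_moment())
        x=local(rotm(get_tcp_rot())[:,0]); print("a %.0f act %.1f"%(np.degrees(a),np.degrees(np.arctan2(x[1],x[0]))),"pos",p.round(1),"f",f.round(1),"m",m.round(2),"t %.1f"%get_time_s())
        if (mstop and abs(m[2])>mstop) or np.linalg.norm(f)>fmax: break
        off+=np.clip(.1*f[:2],-.5,.5)
    return off,a
E
python3 - <<'E'
from h import *
f0=np.load("f0.npy"); r=np.radians
off,a=turn([-1.2,2.6],80.9,r(89),r(-1),f0,4); np.save("off.npy",off); print(off)
im=capture("side"); cv2.imwrite("pics/s5.png",im); cv2.imwrite("pics/c6.png",cv2.resize(im[155:245,270:390],(800,600),interpolation=cv2.INTER_CUBIC))
E
```

```text
a 66 act 66.5 pos [-1.4  2.3 81. ] f [-3.4 -3.2  8.2] m [-0.93  1.39 -0.03] t 19.6
a 44 act 44.0 pos [-1.9  2.2 81. ] f [-4.7 -0.4 10.3] m [-0.29  1.72 -0.04] t 20.0
a 22 act 21.5 pos [-2.3  2.4 81. ] f [-4.6  0.6 10. ] m [ 0.16  1.67 -0.04] t 20.5
a -1 act -1.0 pos [-2.7  2.7 81. ] f [-3.   4.8  9.5] m [0.78 1.46 0.  ] t 21.0
[-2.77272799  2.77568129]
```

View pics/c6.png

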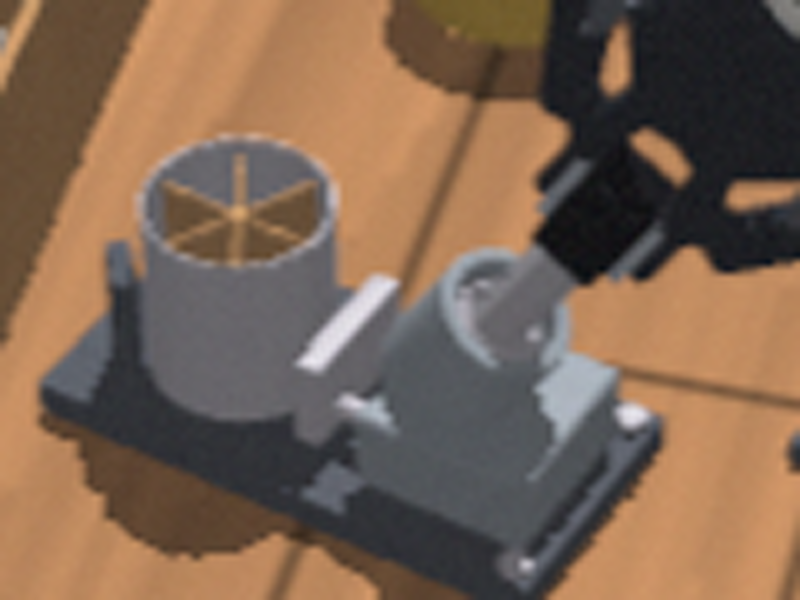

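The picture shows the key deep in the barrel, the jaw moved toward the tin, and the tin upright. Now release, go back, regrip and turn the second quarter.

```bash
cat >> h.py <<'E'
def jawpx(f):
    im=cv2.imread(f)[195:225,300:345].astype(int); m=(im.min(2)>165).astype(np.uint8)
    k,l,st,ce=cv2.connectedComponentsWithStats(m); i=1+np.argmax(st[1:,4]); return ce[i].round(2)+[300,195],st[i,4]
def regrip(off,h,a1,a0):
    command_gripper(0.75); hold(.1); print("free f",local(get_wrist_force()).round(1))
    move_to(SOCK+B@np.r_[off,h],sockq(a0)); print("back f",local(get_wrist_force()).round(1))
    f0=np.array(get_wrist_force()); command_gripper(0.1,120); hold(.1)
    f=local(np.array(get_wrist_force())-f0); print("regrip f",f.round(1),"w %.1f"%(get_width()*85),"t %.1f"%get_time_s()); return f0
E
python3 - <<'E'
from h import *
r=np.radians; off=np.load("off.npy"); print(jawpx("pics/side0.png"),jawpx("pics/s5.png"),proj("side",[[540,-160,60],[540+4*CX[0],-160+4*CX[1],60]]))
f0=regrip(np.array([-1.8,2.6]),80.9,r(-1),r(89)); np.save("f0.npy",f0)
off,a=turn([-1.8,2.6],80.9,r(89),r(-1),f0,4); np.save("off.npy",off); print(off)
cv2.imwrite("pics/s6.png",capture("side")); print(jawpx("pics/s6.png"))
E
```

```text
(array([322.78, 203.5 ]), np.int32(54)) (array([321.76, 202.73]), np.int32(66)) [[341.84209674 209.06089407]
 [340.46625461 208.48729221]]
free f [-0.6 -0.3 -0.4]
back f [-0.2  0.4  0.4]
regrip f [-1.2  2.6  5.3] w 26.3 t 23.5
a 66 act 66.5 pos [-1.6  2.7 81.2] f [-1.1  2.6  6.1] m [ 0.74  0.64 -0.05] t 23.9
a 44 act 44.0 pos [-1.8  2.9 81.1] f [-2.1  1.   8.1] m [0.41 0.74 0.  ] t 24.4
a 22 act 21.5 pos [-2.   3.  81.1] f [-2.7  2.2  7.5] m [0.5  0.67 0.01] t 24.9
a -1 act -1.0 pos [-2.2  3.2 81.1] f [-1.2  0.6  6.8] m [ 0.57  0.46 -0.03] t 25.4
[-2.51043472  3.24942195]
(array([320.84, 201.86]), np.int32(58))
```

```bash
python3 - <<'E'
from h import *
r=np.radians
f0=regrip(np.array([-1.9,3.0]),80.9,r(-1),r(89)); np.save("f0.npy",f0)
off,a=turn([-1.9,3.0],80.9,r(89),r(55),f0,2,.6)
off,a=turn(off,80.9,a,r(-1),f0,14,.6); np.save("off.npy",np.r_[off,a]); print(off)
cv2.imwrite("pics/s7.png",capture("side")); print(jawpx("pics/s7.png"),get_width()*85)
E
```

```text
free f [-0.5 -0.1  0.4]
back f [ 0.3 -0.2 -0.7]
regrip f [-1.3  2.5  7.8] w 26.7 t 27.9
a 72 act 72.0 pos [-1.7  3.1 81.2] f [-1.5  2.2  7.4] m [ 0.42  0.56 -0.02] t 28.3
a 55 act 55.0 pos [-1.8  3.2 81.2] f [-1.6  1.2  8. ] m [0.28 0.53 0.04] t 28.6
a 51 act 51.0 pos [-1.9  3.3 81.2] f [-0.   1.2  7.1] m [0.25 0.39 0.03] t 28.9
a 47 act 47.0 pos [-1.9  3.4 81.2] f [-1.5 -1.   7.4] m [0.14 0.42 0.06] t 29.1
a 43 act 43.1 pos [-2.   3.3 81.2] f [-0.3  1.   6.8] m [0.23 0.22 0.04] t 29.4
a 39 act 39.1 pos [-2.   3.4 81.2] f [0.5 0.5 5.9] m [0.14 0.15 0.07] t 29.6
a 35 act 35.1 pos [-2.   3.4 81.2] f [-0.9  0.3  7.2] m [0.07 0.22 0.08] t 29.9
a 31 act 31.1 pos [-2.   3.5 81.2] f [ 1.  -0.7  6.1] m [0.13 0.22 0.08] t 30.1
a 27 act 27.1 pos [-2.   3.4 81.2] f [-0.6  0.5  6.8] m [0.18 0.23 0.03] t 30.4
a 23 act 23.1 pos [-2.   3.5 81.2] f [-0.2 -0.4  6.9] m [0.12 0.22 0.02] t 30.6
a 19 act 19.1 pos [-2.   3.4 81.2] f [-0.9  0.4  7.1] m [0.12 0.23 0.04] t 30.9
a 15 act 15.1 pos [-2.1  3.5 81.2] f [1.  0.7 5.6] m [0.14 0.   0.08] t 31.1
a 11 act 11.1 pos [-2.   3.5 81.2] f [-0.5 -0.5  7.1] m [ 0.11  0.18 -0.02] t 31.4
a 7 act 7.1 pos [-2.   3.5 81.2] f [-0.7  1.   6.3] m [ 0.14  0.13 -0.  ] t 31.6
a 3 act 3.1 pos [-2.1  3.6 81.2] f [ 1.4 -0.8  6.5] m [ 0.05 -0.01  0.02] t 31.9
a -1 act -0.9 pos [-2.   3.5 81.2] f [-0.6  1.   6.7] m [0.14 0.14 0.11] t 32.1
[-2.44994981  3.67186586]
(array([319.38, 201.42]), np.int32(55)) 26.513669200236368
```

There's still no stop after three quarters; play in the hex costs a few degrees at each grip. Regrip once more.

```bash
python3 - <<'E'
from h import *
r=np.radians
f0=regrip(np.array([-1.9,3.4]),80.9,r(-1),r(89)); np.save("f0.npy",f0)
off,a=turn([-1.9,3.4],80.9,r(89),r(-1),f0,30,.6); np.save("off.npy",np.r_[off,a]); print(off)
im=capture("side"); cv2.imwrite("pics/s8.png",im); print(jawpx("pics/s8.png"),get_width()*85)
cv2.imwrite("pics/c7.png",cv2.resize(im[155:245,270:390],(800,600),interpolation=cv2.INTER_CUBIC))
E
```

```text
free f [ 0.6  0.1 -0.3]
back f [-0.2  0.3  0.5]
regrip f [-0.1  0.5  6.9] w 26.9 t 34.7
a 86 act 86.0 pos [-1.6  3.4 81.2] f [0.1 0.2 4.3] m [0.18 0.45 0.19] t 34.9
a 83 act 83.0 pos [-1.5  3.4 81.2] f [-0.2  0.6  5.5] m [0.2  0.39 0.45] t 35.2
a 80 act 80.0 pos [-1.5  3.4 81.2] f [ 1.3 -0.7  4.7] m [0.08 0.31 0.67] t 35.4
[-1.91487569  3.4838535 ]
(array([319.44, 201.33]), np.int32(55)) 26.842742925886103
```

View pics/c7.png

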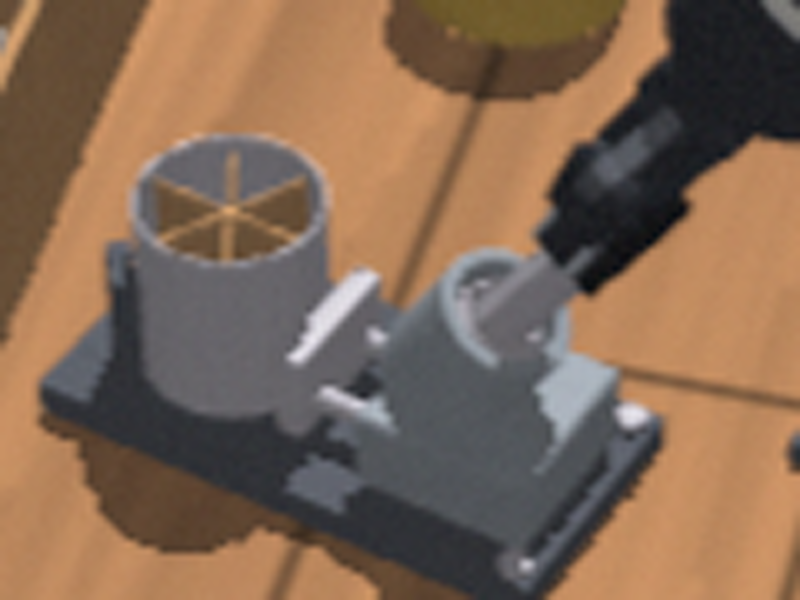

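The torque climbs smoothly to 0.67 N m while the jaw stays still, and the jaw is against the tin. I press a little more to confirm this is the hard stop and not friction.

```bash
python3 - <<'E'
from h import *
r=np.radians; f0=np.load("f0.npy"); o=np.load("off.npy")
off,a=turn(o[:2],80.9,o[2],o[2]-r(12),f0,6,1.2); np.save("off.npy",np.r_[off,a])
cv2.imwrite("pics/s9.png",capture("side")); print(jawpx("pics/s9.png"),get_width()*85)
E
```

```text
a 78 act 78.1 pos [-1.5  3.4 81.2] f [ 0.5 -0.9  5.3] m [0.11 0.25 0.98] t 35.7
a 76 act 76.1 pos [-1.4  3.3 81.2] f [ 2.4 -0.3  4.4] m [0.18 0.27 1.03] t 36.0
a 74 act 74.1 pos [-1.3  3.3 81.2] f [ 0.3 -0.7  7.2] m [0.18 0.44 1.33] t 36.2
(array([319.35, 201.45]), np.int32(55)) 26.658857113284093
```

It's a firm stop: 1.33 N m, about 10 times the friction, with the jaw still. I unwind the elastic twist, let go, back out along the axis and check.

```bash
python3 - <<'E'
from h import *
r=np.radians; f0=np.load("f0.npy"); o=np.load("off.npy")
off,a=turn(o[:2],80.9,o[2],o[2]+r(8),f0,2); 
command_gripper(1.0); hold(.2); print("free",local(get_wrist_force()).round(1))
move_linear(SOCK+B@np.r_[off,190],sockq(a),100); print(get_wrist_force())
move_to([330,150,400],down(r(60))); hold(.5); print(get_time_s(),get_tool_pos())
s,t=capture("side"),capture("top"); cv2.imwrite("pics/s10.png",s); cv2.imwrite("pics/t10.png",t); print(jawpx("pics/s10.png"))
a=cv2.resize(s[145:235,275:395],(400,300),interpolation=cv2.INTER_CUBIC); b=cv2.resize(t[165:285,350:440],(400,533),interpolation=cv2.INTER_CUBIC)
c=cv2.resize(s,(400,300)); o=np.zeros((600,800,3),np.uint8); o[:300,:400]=a;o[300:,:400]=c;o[:533,400:]=b; cv2.imwrite("pics/c8.png",o)
E
```

```text
a 78 act 78.0 pos [-1.3  3.4 81.2] f [0.8 0.  5.9] m [0.18 0.5  0.12] t 36.5
a 82 act 82.0 pos [-1.2  3.4 81.2] f [-0.1  0.8  6.1] m [0.23 0.61 0.13] t 36.8
free [-1.1  0.5 -0.3]
[0.49538599 0.07051981 0.10083382]
40.5667 [330.04011913 149.89736277 399.98247333]
(array([319.67, 201.27]), np.int32(48))
```

View pics/c8.png

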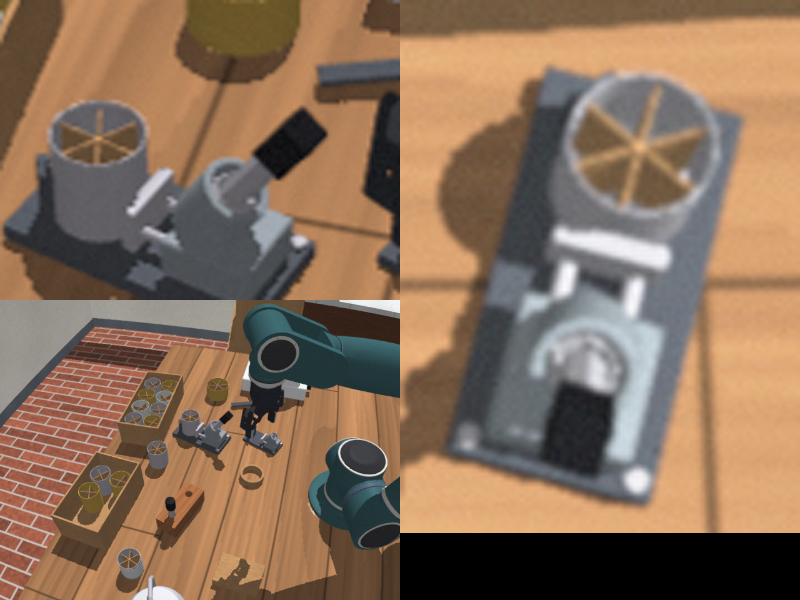

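The key stands alone in the socket (leaning with the screw axis), the jaw is against the upright tin, the drift is in its hole, and the tins stand where they were. I hand it in.

```bash
python3 - <<'E'
from h import *
s=cv2.imread("pics/s10.png");s0=cv2.imread("pics/side0.png")
for n,(x,y,w,h) in dict(drift=(258,308,30,45),tin_b=(230,220,45,55),tin_c=(183,393,50,55),tin_d=(325,118,45,47)).items():
    print(n,"mean diff %.1f"%cv2.absdiff(s,s0)[y:y+h,x:x+w].mean())
finish_job(); print(get_time_s())
E
```

```text
drift mean diff 6.1
tin_b mean diff 5.4
tin_c mean diff 6.0
tin_d mean diff 5.4
the job is handed in; nothing more can be done
the job is handed in; nothing more can be done
```

I took the hex key from the block and felt it down to the floor of the large clamp's socket. I then turned the screw clockwise in three quarter turns plus a final part turn of about 15°, letting go and regripping each time. The job was handed in soon after 40.6 s, and no verdict was reported.

**Stop:** In the last grip the torque rose to 1.33 N m, against about 0.12 N m of screw friction, and the jaw edge did not measurably move in the picture.

**Last picture:** The key stands free in the socket, the tin is upright against the jaw, and the drift and other tins look unmoved. Image differences there were about 5–6 grey levels; I had no noise baseline to compare them with.

**Uncertain or mistaken:**
- One side picture first looked as if the key had sagged in the grip. A second look showed it was straight.
- The screw angle was never measured directly, so the stop rests on the torque and the still jaw. A part turn of 15° would move the jaw only about 0.2 px.
- On unwinding, the torque fell faster than it had built up, which suggests slight slip in the grip. It did not reverse sign, so I don't think the screw was turned back.

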